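Hold the vent cover over the computer's open vent

TASK

The small white computer has two vents, and one of them already has its cover screwed on. Take the loose vent cover by its grip and hold it level and still about one centimetre above the vent that is still open, right side up, its four corner holes lined up over the four threaded holes so that a colleague can drive the screws; do not let it touch the computer or the fitted cover, and leave the screwdriver, cutters and screw tin where they are. Finish while still holding the cover there: do not put it down or let go.

Things in the scene. Friction and masses are not known exactly. Their poses are not given: they have to be found in the camera images.
- cover: Loose vent cover lying flat on the bench: aluminium plate 116 (x) x 86 (y) x 4 mm with a black upright grip rib in mid upper face, 60 mm long along x, 12 mm thick along y, its top 40 mm above the underside. Origin: centre of the underside, z up through the rib. 9 to 10 mm holes in the corners at x = +-44, y = +-29 mm. 0.11 to 0.18 kg. The same turned half round; may go on either way round.
- fitted_cover: A cover of the same form, already screwed down (fixed) over one of the two vents with four dark screw heads; which vent differs from start to start. Origin: centre of its plate's underside, on the computer's top face; x along its 116 mm length. Its rib reaches 40 mm above the computer's top face.
- bay_left (a point): Centre of the computer's left (its +y) vent, on the flat top face, 90 mm above the bench; computer's axes. The vent opening is 72 (x) x 46 (y) mm, with four threaded holes of about 4 mm (dark spots in steel rings) at x = +-44, y = +-29 mm from this centre.
- bay_right (a point): Centre of the computer's right (computer's -y) vent on the top face, 120 mm from bay_left; otherwise the same.
- cover_hole_a (a point): Centre of the loose cover's hole at x = -44, y = +29 mm, on the underside.
- cover_hole_c (a point): Centre of the loose cover's other diagonal hole, at x = +44, y = -29 mm, on the underside.
- left_thread_a (a point): Threaded hole of the left vent at x = -44, y = +29 mm from bay_left, on the top face.
- left_thread_c (a point): Threaded hole of the left vent at x = +44, y = -29 mm from bay_left.
- right_thread_a (a point): Threaded hole of the right vent at x = -44, y = +29 mm from bay_right.
- right_thread_c (a point): Threaded hole of the right vent at x = +44, y = -29 mm from bay_right.
- screwdriver: Bystander: a loose screwdriver, 220 mm long, 26 mm high, lying on the bench beyond the work.
- cutters: Bystander: loose side cutters with blue handles, about 115 x 60 x 15 mm, lying to the right of the loose cover.
- screw_tin: Bystander: a loose open light-metal tin with four compartments, 100 x 75 x 22 mm, to the right of the loose cover. Origin: centre of its underside.
- computer: White steel computer, a flat box 260 (x) x 300 (y) x 90 mm, fixed on the bench. Origin: centre of its underside; x along the vents' length, y from the right vent to the left; the vents' centres are at x = 0, y = +60 (left) and -60 mm (right).

How it is judged:
By the outcome, as a careful person would: the job done as asked, in the order asked, and still so for the second after the job is handed in, while the arm keeps its last pose, push and grip.
It also fails if it takes over 40 s, if anything falls off the work surface, if the arm or the gripper's body presses on something with over 40 N, if the wrist force passes 120 N, or if a joint passes its speed limit or range.

ROBOT

A 6-joint arm with a two-finger parallel gripper is mounted at the origin on the work surface. World frame = base frame: x ahead of the robot, y to its left, z up, the work surface at z = 0. Lengths are in mm, angles in rad, forces in N, time in s.
With the tool pointing down it reaches from about 350 to 925 mm from the base axis. Payload 6.4 kg.
Tool frame: the origin (TCP) lies at the very end of the fingers, on their centre line; the grasp point (between the pads) lies 19 mm behind it; z points along the fingers, y is the line along which they close (so a half turn about z gives the same grasp; the last joint's range is limited). The gripper opens to 94 mm and grips with 3 to 60 N. Pads are 16 mm wide; open, the fingers measure 119 mm over their backs; the gripper's body (75 mm by 177 mm) begins 78 mm behind the grasp point.
Start: joints at [0.991, 0.245, 1.558, -0, 1.339, -0.174], TCP at [256.588, 597.224, 205.455] pointing down, gripper open.
Joint ranges: [-3.13, 3.13], [-1.02, 2.26], [0.13, 2.54], [-0.95, 4.09], [0.21, 2.88], [-2.74, 2.74]. Speed limits (rad/s): [2.57, 2.57, 3.14, 3.14, 3.14, 3.14].

INTERFACE

Orientations are given as a unit quaternion [w, x, y, z].
In Python, from rig import * gives the robot as it stands.
- The arm moves only by the shell command python3 -m creep 'ROWS' [FORCE]. ROWS is JSON, a list of rows, each a list of 7 numbers: the shift along the tool's x, y, z in m, then the turn, a rotation vector about the tool's x, y, z in rad, then the closure, from 0 (fully open) to 1 (shut). A call has exactly 10 rows; each row shifts and turns the commanded pose from where the row before left it, along the tool's axes as they then stand; what a row does not reach is not made up. A row lasts 1/8 s, in which the tool goes at most 62.5 mm and 10.7 degrees, less where a joint would pass 70% of its speed; a pose out of reach is approached as far as the arm can. A call with a gripper value outside its range is refused whole. The fingers move at their own pace and stop on an object; FORCE is the grip in N (left out, the last holds). Time passes only in rows, so rows that do not move let the fingers close, or fill a call up. It gives the time, the measured TCP pose, the force, the opening and the grip force at its end, in the units of the state.
- get_state(): the state, without advancing time (a new reading comes with each control period).
- grab_frame(name): name is "scene" or "top" or "wrist"; returns a dict with "pixels" (400x640x3 uint8, red, green, blue), "mtx" (3x3 intrinsics, pixels), "R" (3x3) and "t" (3): a world point X has camera coordinates R X + t; the wrist camera has in their place "T_tool_cam" (4x4, takes a point from camera to tool coordinates, whose origin is the TCP and whose axes are the flange's). Camera axes: x right, y down, z forward; pixel columns grow to the right and rows downward; lengths in mm; the calibration is good to about 2 mm. A picture is of the moment at which its call begins: read the wrist's pose just before it. There is no depth.
- finish_job(): hands the job in; it is judged then, once.
The state is a dict: "time_s": time; "joint_positions": joint angles; "joint_vel": joint speeds; "joint_torque": joint torques, N m; "eef_pos": TCP position; "orientation": TCP orientation; "force": force on the tool from outside, world axes, zero at the start; "moment": the same for the moment, N m; "width": finger opening in mm; "grip_force": force on a finger pad.
Only numpy, scipy, OpenCV 4.12 (cv2) and the standard library are available. Lean on these libraries where they do the work, as an engineer would, in place of code of your own. Each camera call takes 0.05 s, during which the arm holds its last target. There are 200 camera calls.

## Working session

There is one attempt and no reset: what is moved stays moved. The work goes in short steps, Python scripts to look and compute and a shell command to move; the robot and the scene stay as the last step left them, time stands still between calls to the robot, and variables do not carry over. Pictures are saved under pics/ and viewed, at most 10 in all, crops included, and the job is handed in when it is done.

```bash
mkdir -p pics; ls; python3 - <<'E'
from rig import *
import cv2,pickle
s=get_state();print(s['eef_pos'],s['orientation'],s['width'],s['time_s'])
d={}
for n in("top","scene"):
    f=grab_frame(n);d[n]=f;cv2.imwrite(f"pics/{n}0.png",f["pixels"][:,:,::-1])
pickle.dump(d,open("f0.pkl","wb"))
for n in d: print(n,d[n]['mtx'],d[n]['R'],d[n]['t'])
E
```

```text
pics
[256.24031787 596.73727663 204.39068712] [-3.34453555e-04  2.01499658e-01  9.79488158e-01 -8.50995046e-04] 93.83081793274545 0.0
top [[418.19014489   0.         319.11925042]
 [  0.         418.19014489 205.23080876]
 [  0.           0.           1.        ]] [[-0.01530722 -0.99988188 -0.0013819 ]
 [-0.98255179  0.01529809 -0.18535897]
 [ 0.18535822 -0.00147954 -0.98266991]] [ -52.34579816  618.2735162  1125.5592856 ]
scene [[425.90388788   0.         316.00308294]
 [  0.         425.90388788 198.84722585]
 [  0.           0.           1.        ]] [[-0.01395727  0.99977984  0.01566713]
 [ 0.82210591  0.02039296 -0.56896925]
 [-0.56916349  0.00493878 -0.82220954]] [ 100.88721235 -453.40140019 1348.10233405]
```

View pics/top0.png

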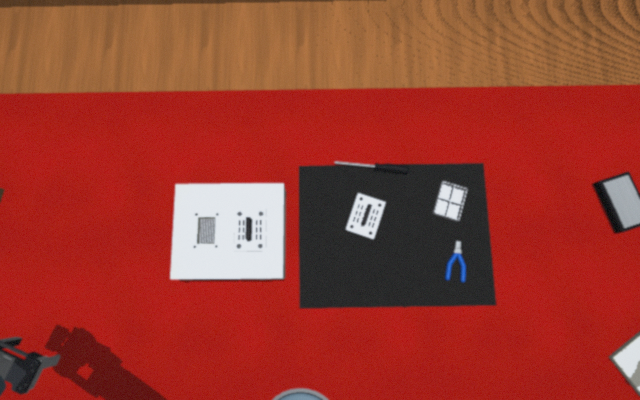

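View pics/scene0.png

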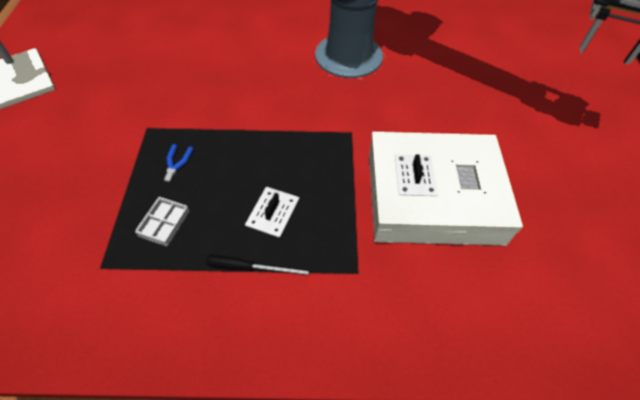

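The top view shows the loose cover at about (366,216). The left vent is the open one, at (206,230), and the fitted cover is at (249,229). The scene view agrees: cover at (272,212), open vent at (468,177).

```bash
cat > h.py <<'E'
import numpy as np, cv2
from scipy.spatial.transform import Rotation as Ro
def ray(f,uv,z,R=None,t=None):
    R=f["R"] if R is None else R; t=f["t"] if t is None else t
    uv=np.atleast_2d(np.float64(uv)); d=np.c_[uv,np.ones(len(uv))]@np.linalg.inv(f["mtx"]).T@R
    c=-R.T@t; return c+d*((z-c[2])/d[:,2])[:,None]
def spots(f,box,thr,amin=1,amax=60):
    """dark blobs: weighted centroids in a pixel box (x0,y0,x1,y1)"""
    x0,y0,x1,y1=box; g=cv2.cvtColor(f["pixels"],cv2.COLOR_RGB2GRAY)[y0:y1,x0:x1].astype(float)
    n,l,st,_=cv2.connectedComponentsWithStats((g<thr).astype(np.uint8)); o=[]
    for i in range(1,n):
        if amin<=st[i,4]<=amax:
            v,u=np.nonzero(cv2.dilate((l==i).astype(np.uint8),np.ones((3,3)))); w=np.clip(thr+20-g[v,u],0,None)
            o.append([x0+(w*u).sum()/w.sum(),y0+(w*v).sum()/w.sum(),st[i,4]])
    return np.array(o)
def wristcam(f,s):
    q=np.array(s["orientation"]);Rt=Ro.from_quat(q[[1,2,3,0]]).as_matrix();T=f["T_tool_cam"]
    Rc=Rt@T[:3,:3]; c=Rt@T[:3,3]+s["eef_pos"]; return Rc.T,-Rc.T@c
E
python3 - <<'E'
from h import *
import pickle
d=pickle.load(open("f0.pkl","rb"))
for n,cb,vb in(("top",(335,185,395,245),(185,205,226,255)),("scene",(238,180,305,242),(445,155,495,200))):
    f=d[n];x0,y0,x1,y1=cb
    g=cv2.cvtColor(f["pixels"],cv2.COLOR_RGB2GRAY)
    m=cv2.morphologyEx((g[y0:y1,x0:x1]>110).astype(np.uint8),cv2.MORPH_CLOSE,np.ones((9,9)))
    c=max(cv2.findContours(m,0,2)[0],key=cv2.contourArea)[:,0]+[x0,y0]
    w=ray(f,c,4)[:,:2]; r=cv2.minAreaRect(w.astype(np.float32)); print(n,"cover",r)
    sp=spots(f,vb,190,1,30); print(np.c_[sp,ray(f,sp[:,:2],90)[:,:2]].round(1))
    full=(g>150).astype(np.uint8); 
    print(ray(f,[[ (vb[0]+vb[2])/2,(vb[1]+vb[3])/2]],90).round(0))
E
```

```text
top cover ((594.9027099609375, -197.72824096679688), (90.21568298339844, 120.2587890625), 70.15924835205078)
[[196.  214.    6.  592.1 276.1]
 [216.8 213.9   4.  591.5 219. ]
 [194.2 246.3   4.  503.6 277.3]
 [215.8 245.9   4.  503.8 219.1]]
[[548. 248.  90.]]
scene cover ((592.5242309570312, -196.39126586914062), (90.38648986816406, 121.03470611572266), 69.96610260009766)
[[451.8 160.8   1.  500.8 220.4]
 [476.7 161.4   2.  500.9 278.5]
 [458.3 191.4   2.  588.4 220.1]
 [484.5 192.3   2.  589.3 277.9]]
[[549. 254.  90.]]
```

```bash
python3 -m creep '[[-0.045,-0.023,-0.009,0,0,0,0],[-0.045,-0.023,-0.009,0,0,0,0],[-0.045,-0.023,-0.009,0,0,0,0],[-0.045,-0.023,-0.009,0,0,0,0],[-0.045,-0.023,-0.009,0,0,0,0],[-0.045,-0.023,-0.009,0,0,0,0],[-0.045,-0.023,-0.009,0,0,0,0],[-0.045,-0.023,-0.009,0,0,0,0],[-0.045,-0.023,-0.009,0,0,0,0],[0,0,0,0,0,0,0]]' 20
python3 - <<'E'
from rig import *
import pickle,cv2
s=get_state();f=grab_frame("wrist");pickle.dump((f,s),open("w1.pkl","wb"))
cv2.imwrite("pics/w1.png",f["pixels"][:,:,::-1]);print(s['eef_pos'],s['joint_vel'],f["T_tool_cam"],f["mtx"])
E
```

```text
time_s: 1.35
eef_pos: [548.7, 244.8, 286.6]
orientation: [0.0, 0.204, 0.979, -0.0]
force: [-0.2, 0.4, 0.3]
width: 94.2
grip_force: 0.0
[548.73059177 244.7533162  286.63857415] [ 0.05944166 -0.01017911  0.03334053  0.02146647  0.00640882  0.01909261] [[ 3.07602507e-04 -9.72935568e-01 -2.31076364e-01  6.58929295e+01]
 [ 9.99999826e-01  4.15756569e-04 -4.19350117e-04  1.67893149e+00]
 [ 5.04072160e-04 -2.31076195e-01  9.72935526e-01 -1.79772202e+02]
 [ 0.00000000e+00  0.00000000e+00  0.00000000e+00  1.00000000e+00]] [[318.50004402   0.         317.3351085 ]
 [  0.         318.50004402 199.08420881]
 [  0.           0.           1.        ]]
```

View pics/w1.png

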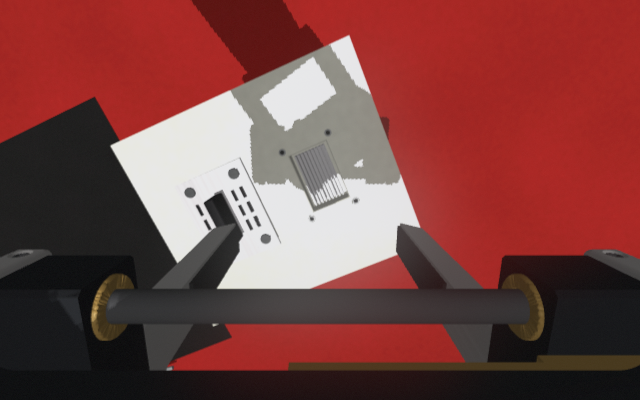

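The wrist view shows the open vent and its four threads at about (282,152), (328,132), (312,218) and (355,200).

```bash
cat >> h.py <<'E'
def plan(s,p,yaw):
    """tool-axes shift (mm) from s to world p, and tool-z turn so tool y lies at yaw (deg)"""
    q=np.array(s["orientation"]);R=Ro.from_quat(q[[1,2,3,0]]).as_matrix()
    y=R[:,1];print("shift",(R.T@(np.array(p)-s["eef_pos"])).round(1),"rz",-np.deg2rad(yaw-np.rad2deg(np.arctan2(y[1],y[0]))).round(4),"tool z",R[:,2].round(4))
E
python3 - <<'E'
from h import *
import pickle
f,s=pickle.load(open("w1.pkl","rb"));R,t=wristcam(f,s)
P=[]
for u,v in((282,152),(328,132),(312,218),(355,200)):
    o=spots(f,(u-7,v-7,u+8,v+8),100,2,60)
    p=ray(f,o[:,:2],90,R,t);print(o.round(1),p.round(1));P.append(p[0,:2])
P=np.array(P);print(P.mean(0))
for a in P:
  for b in P:
    L=np.hypot(*(b-a))
    if 80<L<96 and b[0]>a[0]: print(L,np.rad2deg(np.arctan2(*(b-a)[::-1])))
    if 50<L<66 and b[1]>a[1]: print(L,np.rad2deg(np.arctan2(*(b-a)[::-1])))
plan(s,(594,-197,190),70)
E
```

```text
[[281.6 152.   25. ]] [[502.2 220.9  90. ]]
[[327.3 132.2  21. ]] [[502.6 279.   90. ]]
[[311.3 218.5   4. ]] [[590.6 220.2  90. ]]
[[355.2 200.3   5. ]] [[590.7 278.4  90. ]]
[546.53513164 249.62893169]
58.13410709466075 89.62695799608822
88.32952394134003 -0.47782259219208884
88.1445399021419 -0.4182817802145901
58.226337094601256 89.80886766993083
shift [-217.7 -387.    96.7] rz -0.0612 tool z [ 5.e-04 -2.e-04 -1.e+00]
```

```bash
python3 -m creep '[[-0.0242,-0.043,0.005,0,0,0,0],[-0.0242,-0.043,0.005,0,0,0,0],[-0.0242,-0.043,0.005,0,0,0,0],[-0.0242,-0.043,0.01,0,0,0,0],[-0.0242,-0.043,0.01,0,0,0,0],[-0.0242,-0.043,0.015,0,0,0,0],[-0.0242,-0.043,0.015,0,0,0,0],[-0.0242,-0.043,0.015,0,0,0,0],[-0.0242,-0.043,0.015,0,0,0,0],[0,0,0,0,0,-0.061,0]]'
python3 - <<'E'
from rig import *
from h import *
import pickle
s=get_state();f=grab_frame("wrist");pickle.dump((f,s),open("w2.pkl","wb"))
cv2.imwrite("pics/w2.png",f["pixels"][:,:,::-1]);print(s['joint_positions'])
E
```

```text
time_s: 2.65
eef_pos: [593.3, -195.3, 188.9]
orientation: [-0.002, 0.172, 0.985, 0.001]
force: [-0.6, 0.9, 0.6]
width: 93.9
grip_force: 0.0
[-4.99269901e-01  2.03927998e-01  1.63711362e+00 -2.65641765e-05
  1.30451959e+00 -1.72468958e+00]
```

View pics/w2.png

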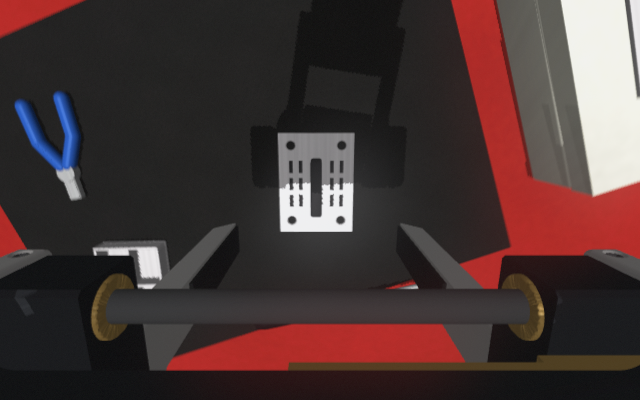

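The wrist view shows the cover nearly square-on, with holes at about (291,145), (341,145), (292,220) and (340,220) and the rib in the middle.

```bash
python3 - <<'E'
from h import *
from rig import *
import pickle
f,s=pickle.load(open("w2.pkl","rb"));R,t=wristcam(f,s)
P=[]
for u,v,th in((291,145,75),(341,145,75),(292,220,110),(340,220,110)):
    o=spots(f,(u-8,v-8,u+9,v+9),th,8,120)
    p=ray(f,o[:,:2],4,R,t);print(o.round(1),p.round(1));P.append(p[0,:2])
P=np.array(P);c=P.mean(0);print(c)
l=(P[0]+P[1]-P[2]-P[3])/2;w=(P[0]+P[2]-P[1]-P[3])/2
ya=np.rad2deg(np.arctan2(l[1],l[0]));yb=np.rad2deg(np.arctan2(w[1],w[0]));print(np.hypot(*l),np.hypot(*w),ya,yb)
plan(get_state(),(c[0],c[1],9),70)
E
```

```text
[[290.1 145.   56. ]] [[ 543.2 -208.3    4. ]]
[[341.3 145.   55. ]] [[ 562.7 -153.9    4. ]]
[[291.6 219.6  42. ]] [[ 626.  -238.1    4. ]]
[[340.  219.6  41. ]] [[ 645.5 -183.6    4. ]]
[ 594.35438279 -195.98841815]
88.03612964562447 57.884079354990696 160.2302020867517 -109.6905060890642
shift [ -1.8  -1.7 180.7] rz 0.0066 tool z [-0.0025  0.0017 -1.    ]
```

```bash
python3 -m creep '[[-0.001,-0.001,0.02,0,0,0,0],[0,0,0.025,0,0,0,0],[0,0,0.025,0,0,0,0],[0,0,0.025,0,0,0,0],[0,0,0.025,0,0,0,0],[0,0,0.02,0,0,0,0],[0,0,0.016,0,0,0,0],[0,0,0.014,0,0,0,0],[0,0,0.01,0,0,0,0],[0,0,0,0,0,0,0]]'
python3 -m creep '[[0,0,0,0,0,0,1],[0,0,0,0,0,0,1],[0,0,0,0,0,0,1],[0,0,0,0,0,0,1],[0,0,0,0,0,0,1],[0,0,0,0,0,0,1],[0,0,0,0,0,0,1],[0,0,0,0,0,0,1],[0,0,0,0,0,0,1],[0,0,0,0,0,0,1]]' 30
```

```text
time_s: 3.95
eef_pos: [594.6, -195.5, 10.8]
orientation: [-0.001, 0.172, 0.985, 0.0]
force: [0.4, 0.2, 0.7]
width: 93.9
grip_force: 0.0
time_s: 5.2
eef_pos: [594.9, -195.7, 11.4]
orientation: [-0.0, 0.172, 0.985, -0.0]
force: [-0.9, 0.0, -0.3]
width: 11.9
grip_force: 30.0
```

```bash
python3 -m creep '[[0,0,-0.005,0,0,0,1],[0,0,-0.015,0,0,0,1],[0,0,-0.025,0,0,0,1],[0,0,-0.025,0,0,0,1],[0,0,-0.025,0,0,0,1],[0,0,-0.025,0,0,0,1],[0,0,-0.025,0,0,0,1],[0,0,-0.025,0,0,0,1],[0,0,-0.015,0,0,0,1],[0,0,0,0,0,0,1]]'
python3 - <<'E'
from rig import *
from h import *
import pickle
s=get_state();f=grab_frame("wrist");pickle.dump((f,s),open("w3.pkl","wb"))
cv2.imwrite("pics/w3.png",f["pixels"][:,:,::-1]);print(s['force'],s['moment']);plan(s,(546.5,249.6,180),89.6)
E
```

```text
time_s: 6.45
eef_pos: [595.6, -196.0, 198.2]
orientation: [0.001, 0.172, 0.985, -0.0]
force: [0.2, 0.8, -1.9]
width: 11.7
grip_force: 30.0
[ 0.19075112  0.76407979 -1.89747569] [ 0.0506571   0.0344268  -0.02542092]
shift [196.8 402.8  17.5] rz -0.3377 tool z [ 0.0026 -0.0014 -1.    ]
```

View pics/w3.png

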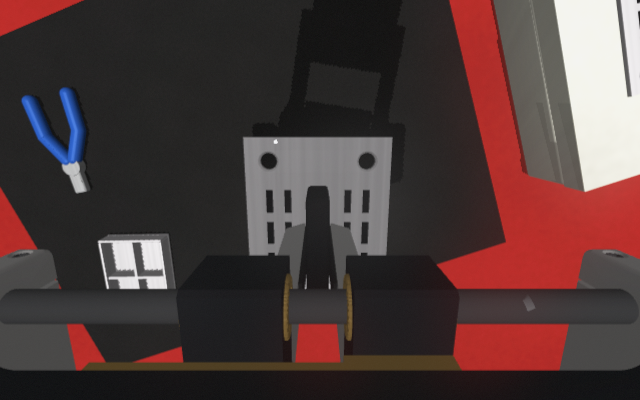

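```bash
python3 -m creep '[[0.01,0.02,0,0,0,0,1],[0.022,0.045,0,0,0,0,1],[0.022,0.045,0,0,0,0,1],[0.022,0.045,0,0,0,0,1],[0.022,0.045,0,0,0,0,1],[0.022,0.045,0,0,0,0,1],[0.022,0.045,0,0,0,0,1],[0.022,0.045,0,0,0,0,1],[0.022,0.045,0,0,0,0,1],[0.011,0.023,0,0,0,0,1]]'
python3 -m creep '[[0,0,0,0,0,-0.02,1],[0,0,0,0,0,-0.04,1],[0,0,0,0,0,-0.05,1],[0,0,0,0,0,-0.05,1],[0,0,0,0,0,-0.05,1],[0,0,0,0,0,-0.05,1],[0,0,0,0,0,-0.05,1],[0,0,0,0,0,-0.028,1],[0,0,0,0,0,0,1],[0,0,0,0,0,0,1]]'
python3 - <<'E'
from rig import *
from h import *
import pickle
s=get_state();f=grab_frame("wrist");pickle.dump((f,s),open("w4.pkl","wb"))
T=f["T_tool_cam"]; R=T[:3,:3].T;t=-R@T[:3,3]
o=[]
for u,v in((268,160),(366,160)):
    b=spots(f,(u-13,v-13,u+14,v+14),95,20,350);print(b.round(1));
    f3=pickle.load(open("w3.pkl","rb"))[0];b3=spots(f3,(u-13,v-13,u+14,v+14),75,20,350);print(b3.round(1),ray(f3,b3[:,:2],7,R,t).round(1))
print(s['joint_positions']);plan(s,(546.5,249.6,140),89.6)
cv2.imwrite("pics/w4.png",f["pixels"][:,:,::-1])
E
```

```text
time_s: 7.75
eef_pos: [543.3, 253.4, 195.1]
orientation: [-0.001, 0.17, 0.985, -0.0]
force: [0.6, -0.1, -0.5]
width: 11.8
grip_force: 30.0
time_s: 9.0
eef_pos: [545.6, 250.0, 196.3]
orientation: [-0.0, 0.004, 1.0, -0.0]
force: [-0.0, -0.5, -1.8]
width: 12.1
grip_force: 30.0
[]
[[268.3 160.5 204. ]] [[ 44.2 -27.5   7. ]]
[]
[[366.3 160.5 203. ]] [[44.2 29.9  7. ]]
[ 2.40940303e-01  1.38624683e-01  1.69726873e+00 -6.23324887e-05
  1.30598296e+00 -1.32251844e+00]
shift [-0.9 -0.4 56.3] rz -0.0003 tool z [-3.e-04 -1.e-04 -1.e+00]
```

View pics/w4.png

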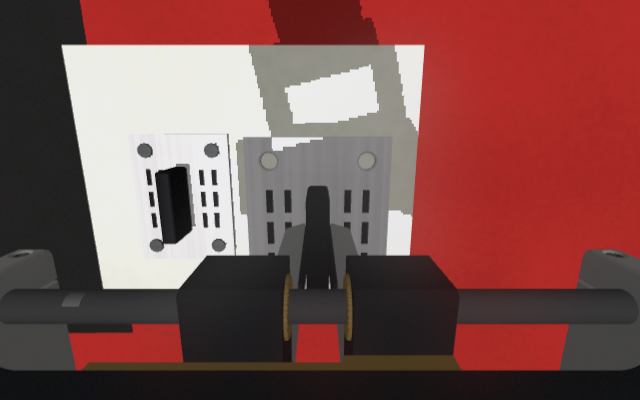

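The cover hangs level over the open vent, clear of the fitted cover. Its front holes are at (268,160) and (366,160).

```bash
python3 -m creep '[[-0.0005,-0.0015,0.005,0,0,0,1],[0,0,0.01,0,0,0,1],[0,0,0.01,0,0,0,1],[0,0,0.01,0,0,0,1],[0,0,0.01,0,0,0,1],[0,0,0.01,0,0,0,1],[0,0,0.01,0,0,0,1],[0,0,0.01,0,0,0,1],[0,0,0.005,0,0,0,1],[0,0,0,0,0,0,1]]'
python3 - <<'E'
from rig import *
from h import *
import pickle,time
s=get_state();d={n:grab_frame(n) for n in("wrist","top","scene")};pickle.dump((d,s),open("w5.pkl","wb"))
c=[cv2.resize(d["wrist"]["pixels"][130:190,240:400],(800,300),interpolation=2),
 np.hstack([cv2.resize(d["top"]["pixels"][195:265,170:270],(400,280),interpolation=2),cv2.resize(d["scene"]["pixels"][135:205,420:520],(400,280),interpolation=2)])]
cv2.imwrite("pics/w5.png",np.vstack(c)[:,:,::-1]);print(s['eef_pos'])
E
```

```text
time_s: 10.3
eef_pos: [546.0, 248.6, 116.0]
orientation: [-0.0, 0.003, 1.0, -0.0]
force: [0.2, -0.1, -0.7]
width: 12.1
grip_force: 30.0
[546.00220414 248.61517647 115.98920151]
```

View pics/w5.png

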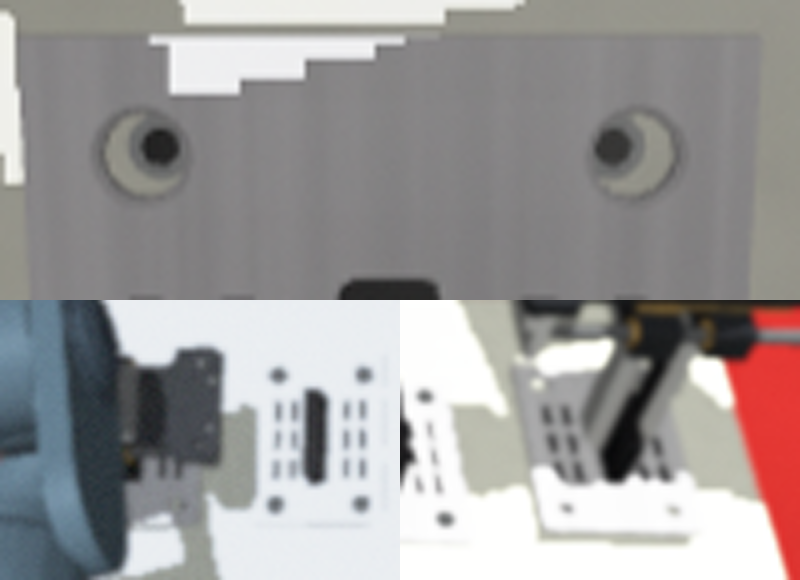

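The threads are visible through the holes. In crop pixels, left hole (145,153) against thread (160,147), and right hole (635,152) against thread (612,147). I'll convert these to tool coordinates at their own heights.

```bash
python3 - <<'E'
from h import *
import pickle
d,s=pickle.load(open("w5.pkl","rb"));f=d["wrist"];T=f["T_tool_cam"];R=T[:3,:3].T;t=-R@T[:3,3]
h=ray(f,pickle.loads(pickle.dumps([[268.3,160.5],[366.3,160.5]])),7.4,R,t)
o=np.vstack([spots(f,(u-6,153,u+6,166),80,6,80) for u in(272,362)]);print(o.round(1))
th=ray(f,o[:,:2],26,R,t);print(h.round(1),th.round(1),(th-h).mean(0).round(2))
dv=lambda p:np.rad2deg(np.arctan2(*(p[1]-p[0])[:2])).round(2)
print(dv(h),dv(th))
E
```

```text
[[271.6 158.9  44. ]
 [362.1 159.   38. ]]
[[ 44.1 -27.6   7.4]
 [ 44.2  30.    7.4]] [[ 43.1 -28.3  26. ]
 [ 43.1  30.1  26. ]] [-1.08 -0.3  18.6 ]
0.02 -0.02
```

```bash
python3 -m creep '[[-0.001,-0.0003,0,0,0,0,1],[0,0,0.001,0,0,0,1],[0,0,0.001,0,0,0,1],[0,0,0.001,0,0,0,1],[0,0,0.001,0,0,0,1],[0,0,0.0008,0,0,0,1],[0,0,0,0,0,0,1],[0,0,0,0,0,0,1],[0,0,0,0,0,0,1],[0,0,0,0,0,0,1]]'
python3 - <<'E'
from h import *
from rig import *
s=get_state();f=grab_frame("wrist");T=f["T_tool_cam"];R=T[:3,:3].T;t=-R@T[:3,3]
h=ray(f,[[268.3,160.5],[366.3,160.5]],7.4,R,t)
o=np.vstack([spots(f,(u-7,152,u+7,168),80,6,90) for u in(272,362)]);print(o.round(1))
th=ray(f,o[:,:2],21.4,R,t);print((th-h).round(2),(th[1]-th[0]).round(2),(h[1]-h[0]).round(2))
g=cv2.cvtColor(f["pixels"],6);cv2.imwrite("pics/w6.png",cv2.resize(f["pixels"][130:190,240:400,::-1],(800,300),interpolation=2))
print(np.mean([get_state()['eef_pos'] for _ in range(5)],0),s['orientation'])
E
```

```text
time_s: 11.7
eef_pos: [547.2, 248.4, 111.7]
orientation: [0.0, 0.003, 1.0, 0.0]
force: [-0.9, -0.3, -0.2]
width: 11.6
grip_force: 30.0
[[270.9 157.6  46. ]
 [363.4 157.6  43. ]]
[[ 0.24 -0.48 14.  ]
 [ 0.24  0.26 14.  ]] [2.000e-02 5.827e+01 0.000e+00] [2.000e-02 5.754e+01 0.000e+00]
[547.24943813 248.36159718 111.68398016] [2.93585972e-06 3.38800267e-03 9.99994261e-01 1.10276068e-05]
```

View pics/w6.png

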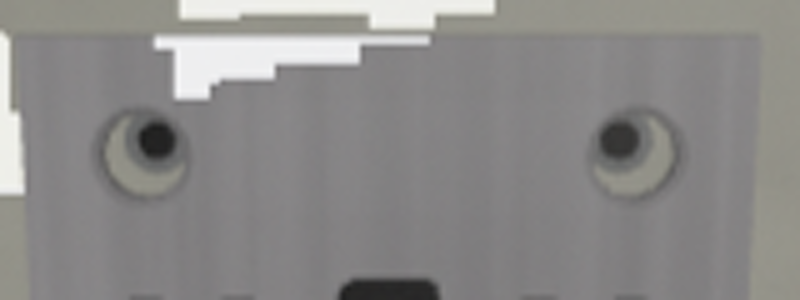

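```bash
python3 -m creep '[[0.0004,0,0,0,0,0,1],[0,0,0,0,0,0,1],[0,0,0,0,0,0,1],[0,0,0,0,0,0,1],[0,0,0,0,0,0,1],[0,0,0,0,0,0,1],[0,0,0,0,0,0,1],[0,0,0,0,0,0,1],[0,0,0,0,0,0,1],[0,0,0,0,0,0,1]]'
python3 -c "from rig import *; print(finish_job())"
```

```text
time_s: 13.0
eef_pos: [546.8, 248.4, 111.6]
orientation: [-0.0, 0.003, 1.0, -0.0]
force: [0.0, 0.3, -1.5]
width: 11.7
grip_force: 30.0
the job is handed in; nothing more can be done
None
```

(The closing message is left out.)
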